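# Set a stone core against the stop of a grinding jig and clamp it

## Robot

A 6-joint arm with a two-finger parallel gripper is mounted at the origin on the work surface. World frame = base frame: x ahead of the robot, y to its left, z up, the work surface at z = 0. Lengths are in m, angles in rad, forces in N, time in s.
With the tool pointing down it reaches from about 0.425 to 0.95 m from the base axis. Payload 14.7 kg.
Tool frame: the origin (TCP) lies on the centre line of the jaws, within the pads' length; the fingertips stand 17 mm ahead of it and the grasp point (between the pads) lies 2 mm behind it; z points along the fingers, y is the line along which they close (so a half turn about z gives the same grasp; the last joint's range is limited). The gripper opens to 85 mm and grips with 20 to 120 N. Pads are 22 mm wide; open, the fingers measure 114 mm over their backs; the gripper's body (76 mm by 85 mm) begins 54 mm behind the grasp point. The pads swing forward as they close: fully open they stand 13 mm farther back than shut.
Start: joints at [-1.294, 0.48, 1.596, -0, 1.065, -0.047], TCP at [0.207, -0.616, 0.209] pointing down, gripper open.
Joint ranges: [-2.75, 2.75], [-0.82, 2.05], [0.23, 2.67], [-1.56, 4.7], [0.09, 2.69], [-2.92, 2.92]. Speed limits (rad/s): [1.89, 1.89, 2.39, 3.01, 3.01, 3.01].

## Interface

Orientations are given as a rotation vector (axis times angle).
In Python, from station import * gives the robot as it stands. The module is installed in compiled form; this text tells all that it offers.
- The arm moves only by the tool move_arm, never from a script. Its argument "commands" is a list of rows, each a list of 7 numbers: the shift along the tool's x, y, z in m, then the turn, a rotation vector about the tool's x, y, z in rad, then the closure, from 0 (fully open) to 1 (shut). A call has 1 to 8 rows; each row shifts and turns the commanded pose from where the row before left it, along the tool's axes as they then stand; what a row does not reach is not made up. A row lasts 1/12 s, in which the tool goes at most 41.7 mm and 7.16 degrees, less where a joint would pass 70% of its speed; a pose out of reach is approached as far as the arm can. A call is refused whole if a number of a shift passes 0.0417 or a number of a turn 0.125, either way. A call with a gripper value outside its range is refused whole. The fingers move at their own pace and stop on an object; "grip_force" is the grip in N (left out, the last holds). Time passes only in rows, so rows that do not move let the fingers close. It gives the time, the measured TCP pose, the force, the opening and the grip force at its end, in the units of the state.
- get_state(): the state, without advancing time (a new reading comes with each control period).
- grab_frame(name): name is "side" or "top"; returns a dict with "frame" (384x512x3 uint8, red, green, blue), "K" (3x3 intrinsics, pixels), "R" (3x3) and "t" (3): a world point X has camera coordinates R X + t. Camera axes: x right, y down, z forward; pixel columns grow to the right and rows downward; lengths in m; the calibration is good to about 2 mm. A picture is of the moment at which its call begins. There is no depth.
- sign_off(): hands the job in; it is judged then, once.
Trained networks look in the newest picture that a camera, given by its name, has taken for a name from the list of things; names that differ only in an ending like _2 or _b are one class to them, and where a whole thing is asked for, a point or a joint stands for the part that bears it (a point fixed in the world has none). Each returns a list of dicts, best first, with "conf" (0 to 1); they miss things now and then, are a little off and sometimes report something else, mostly with a low value. They report only what shows in the picture. A call takes as long as a camera call. They do not tell look-alikes from the thing itself.
- recognise(thing, camera): "centre" ([x, y, z] in m, in world coordinates, good to about 4 mm: the middle of the surface that is visible of it).
- landmark_of(thing, camera): "centre" ([x, y, z] in m, in world coordinates, good to about 4 mm: a listed point, or the origin of a listed thing).
The state is a dict: "time": time; "q": joint angles; "joint_velocities": joint speeds; "effort": joint torques, N m; "position": TCP position; "tool_rot": TCP orientation; "force": force on the tool from outside, world axes, zero at the start; "moment": the same for the moment, N m; "grip_width": finger opening in m; "grip_force": force on a finger pad.
Only numpy, scipy, OpenCV 4.12 (cv2) and the standard library are available. Lean on these libraries where they do the work, as an engineer would, in place of code of your own. Each camera call takes 0.05 s, during which the arm holds its last target. There are 200 camera calls.

## Task

Lay the grey granite core in the V-groove of the grinding jig with its end clearly short of the red end stop and let go of it; then push it along the groove until its end touches the stop. With the core fully home, swing the blue bridge square across it and turn the bridge's black knob clockwise until it is tight. Leave the red-brown core, the brush and the jar where they are.

Things in the scene. Friction and masses are not known exactly. Their poses are not given: they have to be found in the camera images.
- granite_core: loose grey stone cylinder, 28 mm diameter, 150 mm long, about 0.25 kg; origin at its middle on its axis, its x along its axis. Starts lying in one of the two yellow rests, its axis 38 mm above the bench.
- sandstone_core: loose red-brown stone cylinder of the same size (28 x 150 mm) in the other yellow rest; same frame; a bystander.
- rest_a: fixed yellow rest under the granite core: base plate 110 x 60 x 8 mm, with two V-blocks 26 mm long near its ends (tops 32 mm above the bench, 58 mm clear gap between them, where fingers can reach round the core down to the 8 mm base). Origin at the centre of its underside, x along the core, z up.
- rest_b: fixed yellow rest, identical to rest_a, under the red-brown core.
- jig: fixed grinding jig, origin on the bench; x across the groove, y along it towards the stop. Dark base plate 140 (x) by 250 (y from -137 to +113) by 12 mm. 90-degree V-groove over x = 0 in two aluminium sections, y -120 to -46 and +10 to +85 mm; in the finger gap between them only the 12 mm plate lies below. Groove bottom z = 32, rims x = +-14, z = 46 mm, outer width 40 mm.
- stop_face (a point): point on the face of the red stop, at the height of the seated core's axis (jig x 0, y +85, z 51.8 mm); axes as the jig's. The stop is 50 mm wide, 14 mm thick, its top 66 mm above the bench.
- groove (a point): where the middle of the core lies when fully home, its end touching the stop: jig x 0, y +10, z 51.8 mm, 75 mm before the stop face; axes as the jig's. Anywhere along the groove, a core lying in it has its axis at z = 51.8 mm.
- bridge (a joint): blue clamp arm on a vertical pivot at jig x -55, y +35 mm (post 26 mm diameter); rad. 0 = across the groove along jig +x (closed, hard stop); grows counter-clockwise from above; 1.57 = along jig +y (open); limit 1.75. Starts 1.2 to 1.7. Stays where left; swings at 2 to 3 N near the knob. 26 mm wide, underside 76 mm, top 90 mm above the bench; clears the seated core (top 66 mm).
- bridge_end (a point): middle of the free end of the blue arm's top face, 98 mm from its pivot, 90 mm above the bench; x points outwards along the arm.
- knob (a joint): black clamp knob on the arm, 55 mm from the pivot (over the groove when the bridge is closed); rad. 0 = loose; grows clockwise from above; 1.5 = hard stop, tight. Starts 0 to 0.3. Friction about 0.05 N m. A rubber foot below it comes down onto the core as it turns.
- knob_grip (a point): point on the knob's axis at the height to grip, 112 mm above the bench (22 mm above the arm). The knob is an upright bar 40 mm long (its x), 14 mm thick (its y), from 4 to 32 mm above the arm; its x lies along the arm at joint value 0.
- brush: loose blue-handled brush lying on the bench beyond the work; a bystander.
- grit_jar: loose grey jar with a white lid, 60 mm diameter, 85 mm high, standing on the bench; a bystander.
Mind the look-alikes: they are no part of the job. There is more than one size of the granite_core; the one meant has the size given above.

How it is judged:
On the way, in this order (a step that is already met when the one before it is completed fails the run):
1. the granite core lies in the V-groove, let go, its end at least 10 mm short of the stop (y of granite_core in the frame of jig between -0.09 and 0 m and x of granite_core in the frame of jig between -0.004 and 0.004 m and z of granite_core in the frame of jig between 0.048 and 0.0555 m and angle between the x axis of granite_core and the y axis of jig, either way round below 0.06 rad and contact force between the fingers and granite_core below 0.2 N), for 0.2 s.
2. the core is pushed along the groove until its end is at the stop (within 2 mm) (y of granite_core in the frame of jig above 0.008 m and distance between granite_core and groove below 0.005 m and angle between the x axis of granite_core and the y axis of jig, either way round below 0.06 rad), for 0.1 s.
3. the bridge is swung across the seated core (within 0.1 rad of closed) (value of joint bridge below 0.1 rad and y of granite_core in the frame of jig above 0.008 m), for 0.1 s.
4. the knob is turned clockwise until tight (at least 1.25 rad) (value of joint knob above 1.25 rad and value of joint bridge below 0.1 rad), for 0.1 s.
At the end, for the whole second after the job is handed in: Granite core at rest in the groove, end within 2 mm of the stop, middle within 5 mm of its home point, aligned within 0.06 rad; bridge within 0.1 rad of closed, knob at 1.25 rad or more; other core moved under 20 mm, brush and jar under 30 mm (all of step 2 and all of step 4 and linear speed of granite_core below 0.01 m/s and distance of sandstone_core from where it was at the start of the episode below 0.02 m and distance of each of brush, grit_jar from where it was at the start of the episode below 0.03 m); the robot touches nothing.
It fails at once if the red-brown core is moved by 20 mm (distance of sandstone_core from where it was at the start of the episode above 0.02 m).
It fails at once if the brush or the jar is moved by 30 mm (distance of any of brush, grit_jar from where it was at the start of the episode above 0.03 m).
It also fails if it takes over 72 s, if anything falls off the work surface, if the arm or the gripper's body presses on something with over 40 N, if the wrist force passes 120 N, or if a joint passes its speed limit or range.

## Working session

There is one attempt and no reset: what is moved stays moved. The work goes in short steps, Python scripts to look and compute and a tool call to move; the robot and the scene stay as the last step left them, time stands still between calls to the robot, and variables do not carry over. Pictures are saved under pics/ and viewed, at most 10 in all, crops included, and the job is handed in when it is done.

Besides the shell and the picture viewer there is one more tool, called after ">>>" as a command line: name --pt "numbers of a row" for each row, then --argument value for the rest. move_arm: Moves the arm, as the interface text tells. Its arguments: {"type":"object","properties":{"commands":{"type":"array","items":{"type":"array","items":{"type":"number"}}},"grip_force":{"type":"number"}},"required":["commands"]}

```bash
mkdir -p pics; python3 - <<'E'
from station import *
import cv2,numpy as np
fr={}
for c in("top","side"):
    f=grab_frame(c); cv2.imwrite(f"pics/{c}0.png",f["frame"][:,:,::-1]); fr[c]=f
    print(c,f["K"].round(1).tolist(),f["R"].round(3).tolist(),f["t"].round(3).tolist())
    for n in("granite_core","sandstone_core","rest_a","jig","stop_face","groove","bridge_end","knob_grip","bridge","brush","grit_jar"):
        print(n,[(np.round(d["centre"],3).tolist(),round(d["conf"],2)) for d in landmark_of(n,c)[:4]])
s=get_state();print(s["position"],s["tool_rot"],s["time"])
E
```

```text
top [[463.2, 0.0, 262.5], [0.0, 463.2, 189.3], [0.0, 0.0, 1.0]] [[0.011, -1.0, 0.014], [-0.995, -0.012, -0.1], [0.1, -0.013, -0.995]] [-0.189, 0.543, 1.27]
granite_core [([0.291, -0.37, 0.018], 0.8), ([0.505, -0.324, 0.039], 0.72), ([0.374, -0.612, 0.021], 0.7)]
sandstone_core []
rest_a [([0.503, -0.323, 0.0], 0.58)]
jig [([0.578, 0.154, -0.002], 0.84)]
stop_face [([0.571, 0.24, 0.054], 0.64)]
groove [([0.579, 0.17, 0.051], 0.77)]
bridge_end [([0.507, 0.281, 0.09], 0.94), ([0.577, 0.154, -0.001], 0.6)]
knob_grip [([0.51, 0.237, 0.114], 0.53)]Traceback (most recent call last):
  File "<stdin>", line 8, in <module>
ValueError: it knows: bridge_end, brush, granite_core, grit_jar, groove, jig, knob_grip, rest, sandstone_core, stop_face
```

```bash
python3 - <<'E'
from station import *
import cv2,numpy as np
f=grab_frame("side"); cv2.imwrite("pics/side0.png",f["frame"][:,:,::-1])
print(f["K"].round(1).tolist(),f["R"].round(3).tolist(),f["t"].round(3).tolist())
for n in("granite_core","sandstone_core","rest","jig","stop_face","groove","bridge_end","knob_grip","brush","grit_jar"):
    print(n,[(np.round(d["centre"],3).tolist(),round(d["conf"],2)) for d in landmark_of(n,"side")[:4]])
s=get_state();print(s["position"],s["tool_rot"],s["time"])
E
```

```text
[[440.6, 0.0, 251.1], [0.0, 440.6, 186.8], [0.0, 0.0, 1.0]] [[-0.955, -0.298, -0.004], [-0.227, 0.736, -0.638], [0.193, -0.608, -0.77]] [0.448, 0.309, 1.217]
granite_core [([0.286, -0.371, 0.02], 0.85), ([0.372, -0.609, 0.019], 0.59), ([0.505, -0.321, 0.041], 0.56)]
sandstone_core [([0.536, -0.167, 0.038], 0.82)]
rest [([0.543, -0.164, -0.0], 0.72), ([0.504, -0.322, -0.001], 0.57)]
jig [([0.578, 0.155, 0.004], 0.93)]
stop_face [([0.569, 0.24, 0.052], 0.9)]
groove [([0.583, 0.165, 0.05], 0.73)]
bridge_end [([0.507, 0.28, 0.088], 0.96)]
knob_grip [([0.512, 0.24, 0.115], 0.62)]
brush [([0.782, -0.05, 0.0], 0.62)]
grit_jar [([0.708, -0.24, -0.001], 0.92)]
[ 0.20683198 -0.61620893  0.20909782] [-3.10050114e+00 -5.06397659e-01 -2.63105312e-05] 1.0
```

View pics/top0.png

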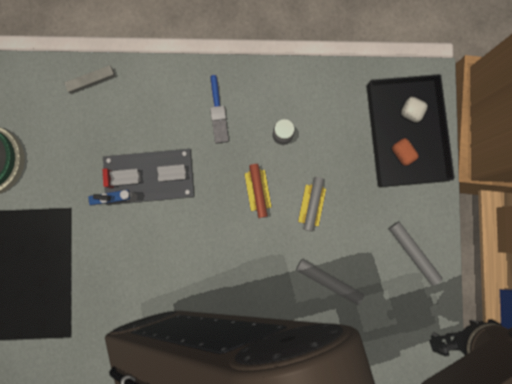

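View pics/side0.png

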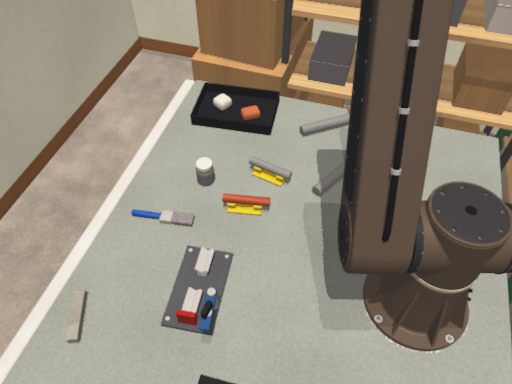

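The top view shows the grey core in the right-hand yellow rest, from about (318,180) to (309,230). The red-brown core is at (258,190). The jig is centred near (148,178), with the red stop at (106,177), the blue bridge along (90..140,198) and the jar at (284,130). The loose grey bars at (415,255) and (330,280) have no rest, so they are look-alikes. The side view agrees. Next I'll refine the angles.

```bash
cat > h.py <<'E'
import cv2,numpy as np
def unproj(f,uv,z):
    K,R,t=map(np.array,(f["K"],f["R"],f["t"])); c=-R.T@t
    d=(R.T@np.linalg.inv(K)@np.c_[np.atleast_2d(uv),np.ones(len(np.atleast_2d(uv)))].T).T
    return c+d*((z-c[2])/d[:,2])[:,None]
def proj(f,X):
    p=(np.array(f["R"])@np.atleast_2d(X).T).T+np.array(f["t"]); p=p@np.array(f["K"]).T
    return p[:,:2]/p[:,2:]
def tool(s):
    from scipy.spatial.transform import Rotation as Ro
    return Ro.from_rotvec(s["tool_rot"]).as_matrix()
def rows(target,yaw):   # remaining shift in the tool axes, turn about tool z
    from station import get_state
    s=get_state();M=tool(s);y0=np.arctan2(M[1,0],M[0,0])
    print("t",round(s["time"],2),"pos",s["position"].round(4),"yaw",round(y0,3),"tool shift",(M.T@(np.array(target)-s["position"])).round(4),"turn z",round(y0-yaw,3),"F",np.round(s["force"],1))
J=None
E
python3 - <<'E'
from station import *
from h import *
f=grab_frame("top");im=f["frame"];hsv=cv2.cvtColor(im,cv2.COLOR_RGB2HSV)
def rect(mask,z,name):
    n,l,st,c=cv2.connectedComponentsWithStats(mask.astype(np.uint8))
    i=1+np.argmax(st[1:,4]);pts=np.argwhere(l==i)[:,::-1]
    P=unproj(f,pts.astype(float),z)[:,:2]
    (cx,cy),(w,h),a=cv2.minAreaRect((P*1000).astype(np.float32))
    C=cv2.boxPoints(((cx,cy),(w,h),a)); e=max((C[1]-C[0],C[2]-C[1]),key=np.linalg.norm)
    m=P.mean(0);pca=np.linalg.eigh(np.cov(P.T))[1][:,1]
    print(name,st[i,4],round(cx),round(cy),round(w),round(h),"ang",np.arctan2(e[1],e[0]).round(3),"mean",m.round(4),"pca",np.arctan(pca[1]/pca[0]).round(3))
def win(r0,r1,c0,c1):
    m=np.zeros(im.shape[:2],bool);m[r0:r1,c0:c1]=1;return m
V=im.max(2).astype(int);S=hsv[...,1]
print(im[205,314],im[165,150],im[165,220],im[205,295],im[173,170],im[195,306])
yel=(hsv[...,0]>15)&(hsv[...,0]<35)&(S>120)
P=unproj(f,np.argwhere(yel&win(175,235,295,335))[:,::-1].astype(float),.028)[:,:2];print("yel mean",P.mean(0))
rect((S<30)&(V>60)&win(170,240,295,330),.045,"core")
rect((V<75)&win(140,215,95,200),.012,"plate")
red=((hsv[...,0]<8)|(hsv[...,0]>172))&(S>150)&win(160,195,95,120);rect(red,.06,"stop")
rect((hsv[...,0]>100)&(hsv[...,0]<125)&(S>120)&win(185,215,80,150),.09,"bridge")
cv2.imwrite("pics/c1.png",cv2.resize(np.vstack([im[140:240,80:200],im[155:255,250:370]])[:,:,::-1],None,fx=2.9,fy=2.9,interpolation=cv2.INTER_CUBIC))
E
```

```text
[132 128 122] [83 82 82] [127 129 118] [132 133 122] [156 150 144] [198 177  74]
yel mean [ 0.50435427 -0.31798911]
core 1817 504 -320 192 95 ang 0.004 mean [ 0.5035 -0.3208] pca 0.01
plate 247 518 220 32 138 ang -1.481 mean [0.5178 0.2108] pca -1.497
stop 80 569 246 48 12 ang 0.135 mean [0.5694 0.2462] pca 0.136
bridge 64 515 212 23 29 ang -1.358 mean [0.5166 0.2087] pca 0.877
```

View pics/c1.png

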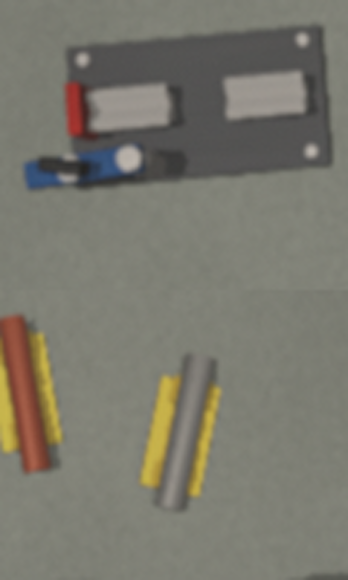

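The crop shows the jig plate with its top edge from (68,48) to (322,27), the post at (128,157) and the knob tilted about 0.3 rad clockwise of the arm. The granite core's axis runs from (200,354) to (171,508).

```bash
python3 - <<'E'
from station import *
from h import *
f=grab_frame("top")
u=lambda x,y,oy,ry:((x+.5)/2.9-.5+80,(y+.5)/2.9-.5+140)
a=lambda x,y:((x+.5)/2.9-.5+250,(y-290+.5)/2.9-.5+155)
pl=unproj(f,[u(68,48,0,0),u(322,27,0,0),u(330,163,0,0)],.012)[:,:2]
print("plate",pl.round(4),[np.arctan2(*(pl[0]-pl[1])[::-1]).round(3),np.arctan2(*(pl[1]-pl[2])[::-1]).round(3)])
yaw=np.arctan2(*(pl[0]-pl[1])[::-1])-np.pi/2
R=np.array([[np.cos(yaw),-np.sin(yaw)],[np.sin(yaw),np.cos(yaw)]])
print("yaw",yaw,"origin est",(pl[0]-R@[.07,.113]),(pl[1]-R@[.07,-.137]),(pl[2]-R@[-.07,-.137]))
c=unproj(f,[a(200,354),a(171,508)],.046)[:,:2];d=c[0]-c[1];print("core",c.mean(0),np.linalg.norm(d),np.arctan2(d[1],d[0]))
b=unproj(f,[u(128,157,0,0),u(28,175,0,0)],.09)[:,:2];d=b[1]-b[0];print("bridge",b,np.arctan2(d[1],d[0]))
k=unproj(f,[u(40,160,0,0),u(88,167,0,0)],.122)[:,:2];d=k[0]-k[1];print("knob",k.mean(0),np.arctan2(d[1],d[0]))
rows([.505,-.321,.150],np.arctan2(*(unproj(f,[a(200,354)],.046)-unproj(f,[a(171,508)],.046))[0,1::-1]))
E
```

```text
plate [[0.6359 0.2715]
 [0.6603 0.0233]
 [0.5259 0.012 ]] [np.float64(1.669), np.float64(0.084)]
yaw 0.09773682077675505 origin est [0.57728931 0.15217818] [0.57722258 0.15285877] [0.58216659 0.15515739]
core [ 0.50697503 -0.32443396] 0.14987748631501696 -0.18560677327773242
bridge [[0.52251081 0.18614455]
 [0.50487611 0.27644272]] 1.7636629235130856
knob [0.51320451 0.23353511] 1.4378073168106116
t 1.1 pos [ 0.2068 -0.6162  0.2091] yaw 0.324 tool shift [ 0.3766 -0.185   0.0591] turn z 0.509 F [-0.1  0.3  0.1]
```

>>> move_arm --pt "0.036 -0.018 0.005 0 0 0 0" --pt "0.036 -0.018 0.005 0 0 0 0" --pt "0.036 -0.018 0.005 0 0 0 0" --pt "0.036 -0.018 0.005 0 0 0 0" --pt "0.036 -0.018 0.005 0 0 0 0" --pt "0.036 -0.018 0.005 0 0 0 0" --pt "0.036 -0.018 0.005 0 0 0 0" --pt "0.036 -0.018 0.005 0 0 0 0"

```text
time: 1.77
position: [0.4352, -0.3866, 0.1691]
tool_rot: [3.1, 0.506, 0.0]
force: [0.9, -0.4, -1.1]
grip_width: 0.0852
grip_force: 0.0
```

>>> move_arm --pt "0.036 -0.018 0 0 0 0 0" --pt "0.036 -0.018 0 0 0 0 0" --pt "0 0 0 0 0 0.12 0" --pt "0 0 0 0 0 0.12 0" --pt "0 0 0 0 0 0.12 0" --pt "0 0 0 0 0 0.12 0" --pt "0 0 0 0 0 0.03 0" --pt "0 0 0 0 0 0 0"

```text
time: 2.43
position: [0.491, -0.331, 0.1692]
tool_rot: [3.128, -0.295, 0.0]
force: [-0.3, 0.6, -0.7]
grip_width: 0.0853
grip_force: 0.0
```

```bash
python3 - <<'E'
from station import *
from h import *
rows([.506,-.322,.036],-.185)
for c in("top","side"):
    f=grab_frame(c)
    print([(np.round(d["centre"],3).tolist(),round(d["conf"],2)) for d in landmark_of("granite_core",c)[:4]])
E
```

```text
t 2.43 pos [ 0.491  -0.331   0.1692] yaw -0.188 tool shift [ 0.0131 -0.0116  0.1332] turn z -0.003 F [-0.3  0.6 -0.7]
[([0.374, -0.612, 0.021], 0.91), ([0.504, -0.324, 0.038], 0.46)]
[([0.505, -0.324, 0.042], 0.81), ([0.287, -0.37, 0.02], 0.73), ([0.372, -0.611, 0.017], 0.73)]
```

>>> move_arm --pt "0.012 -0.011 0.02 0 0 0 0" --pt "0 0 0.03 0 0 0 0" --pt "0 0 0.025 0 0 0 0" --pt "0 0 0.02 0 0 0 0" --pt "0 0 0.015 0 0 0 0" --pt "0 0 0.013 0 0 0 0" --pt "0 0 0.01 0 0 0 0" --pt "0 0 0 0 0 0 0"

```text
time: 3.3
position: [0.5037, -0.3218, 0.0343]
tool_rot: [-3.127, 0.291, 0.004]
force: [-0.2, 0.9, 1.0]
grip_width: 0.0853
grip_force: 0.0
```

>>> move_arm --pt "0 0 0 0 0 0 0.5" --pt "0 0 0 0 0 0 0.8" --pt "0 0 0 0 0 0 1" --pt "0 0 0 0 0 0 1" --pt "0 0 0 0 0 0 1" --pt "0 0 0 0 0 0 1" --pt "0 0 0 0 0 0 1" --pt "0 0 0 0 0 0 1" --grip_force 40

```text
time: 3.97
position: [0.5047, -0.3225, 0.0362]
tool_rot: [3.128, -0.292, 0.0]
force: [-0.1, 1.2, 0.4]
grip_width: 0.0003
grip_force: 0.0
```

The gripper shut completely, so the grasp missed. I'll take a look.

```bash
python3 - <<'E'
from station import *
from h import *
ims=[]
for c in("top","side"):
    f=grab_frame(c)
    for n in("granite_core",):print(c,n,[(np.round(d["centre"],3).tolist(),round(d["conf"],2)) for d in landmark_of(n,c)[:4]])
    u,v=proj(f,[get_state()["position"]])[0].astype(int);print(u,v)
    ims.append(cv2.resize(f["frame"][max(v-60,0):v+60,max(u-70,0):u+70][:,:,::-1],(560,300) if 0 else (390,334),interpolation=cv2.INTER_CUBIC))
cv2.imwrite("pics/c2.png",np.hstack(ims))
E
```

```text
top granite_core [([0.377, -0.613, 0.02], 0.78)]
312 204
side granite_core []
269 167
```

View pics/c2.png

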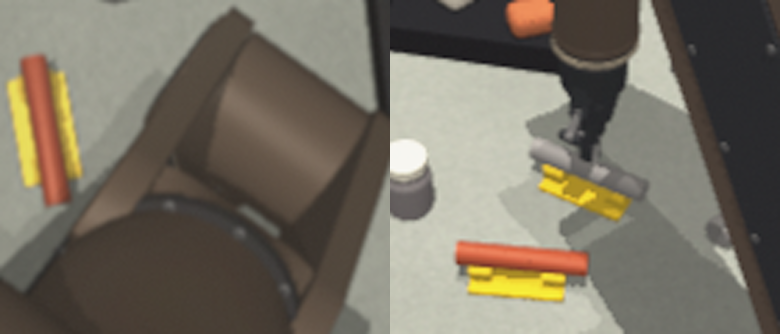

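The side crop shows the core at the same pixels as before, roughly (251,161) to (290,175) in the full frame, with the fingers at its middle. That doesn't fit a reading of zero width, so I'll check the state and zoom in.

```bash
python3 - <<'E'
from station import *
from h import *
s=get_state();print(s["grip_width"],s["grip_force"],s["position"],s["force"],s["q"])
f=grab_frame("side")
print([(np.round(d["centre"],3).tolist(),round(d["conf"],2)) for n in("granite_core","rest") for d in landmark_of(n,"side")[:4]])
print(proj(f,[[.505,-.323,.038],[.505,-.323,.0]]+[ [.505+a*.073,-.323-a*.0138,.038] for a in(-1,1)]).round(1))
cv2.imwrite("pics/c3.png",cv2.resize(f["frame"][125:205,225:315][:,:,::-1],None,fx=7,fy=7,interpolation=cv2.INTER_CUBIC))
E
```

```text
7.68030296811505e-05 0.0 [ 0.50468082 -0.32242583  0.03610017] [ 0.22827875  0.05843295 -0.13216333] [-6.19140868e-01  6.27174843e-01  1.85243092e+00  3.30887295e-05
  6.61986183e-01  1.13783125e+00]
[([0.502, -0.322, 0.039], 0.63), ([0.544, -0.169, 0.001], 0.89), ([0.501, -0.322, -0.001], 0.58)]
[[269.6 166.9]
 [269.3 174.3]
 [289.7 174.6]
 [250.1 159.4]]
```

View pics/c3.png

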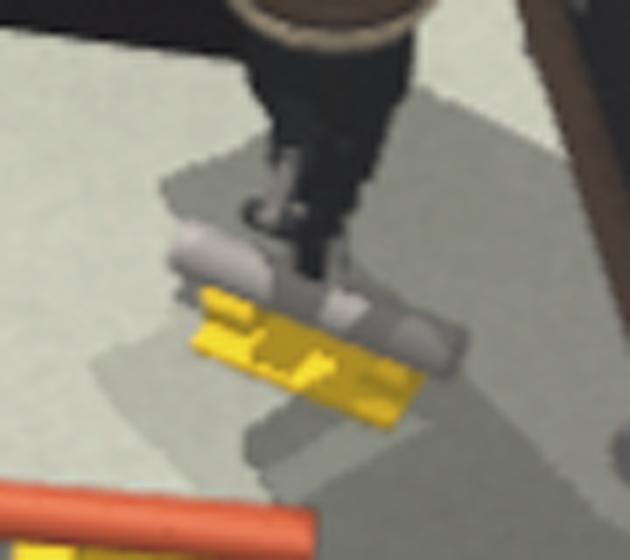

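The picture shows the fingers reaching the core's mid-top at about (315,275), with the core unmoved. I can't tell whether it is held, so I'll lift gently and check.

>>> move_arm --pt "0 0 -0.01 0 0 0 1" --pt "0 0 -0.02 0 0 0 1" --pt "0 0 -0.02 0 0 0 1" --pt "0 0 -0.02 0 0 0 1" --pt "0 0 -0.02 0 0 0 1" --pt "0 0 0 0 0 0 1" --pt "0 0 0 0 0 0 1"

```text
time: 4.9
position: [0.5054, -0.3229, 0.1278]
tool_rot: [3.127, -0.292, 0.004]
force: [0.4, -0.0, -0.4]
grip_width: -0.0002
grip_force: 0.0
```

```bash
python3 - <<'E'
from station import *
from h import *
s=get_state();print(s["grip_width"],s["grip_force"],s["position"],s["force"])
f=grab_frame("side")
print([(n,np.round(d["centre"],3).tolist(),round(d["conf"],2)) for n in("granite_core","rest") for d in landmark_of(n,"side")[:4]])
cv2.imwrite("pics/c4.png",cv2.resize(f["frame"][115:205,225:315][:,:,::-1],None,fx=6,fy=6,interpolation=cv2.INTER_CUBIC))
E
```

```text
-0.00019815262606910744 0.0 [ 0.5054055  -0.32292203  0.12782723] [ 0.38751524 -0.03358745 -0.39369196]
[('granite_core', [0.504, -0.323, 0.038], 0.94), ('granite_core', [0.287, -0.369, 0.023], 0.5), ('granite_core', [0.374, -0.612, 0.019], 0.44), ('rest', [0.501, -0.321, -0.001], 0.81), ('rest', [0.539, -0.165, 0.003], 0.74)]
```

View pics/c4.png

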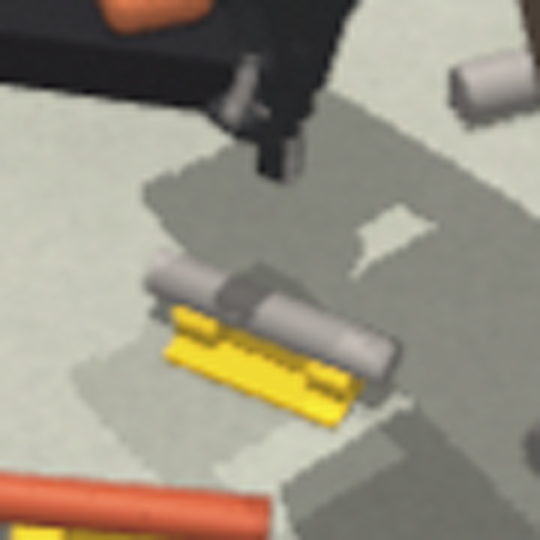

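The lift left the core unmoved. The closed fingertips show at full-frame pixel (272,145), several pixels above where the stated geometry puts them. I'll open the fingers and overlay the predicted positions.

>>> move_arm --pt "0 0 0 0 0 0 0" --pt "0 0 0 0 0 0 0" --pt "0 0 0 0 0 0 0" --pt "0 0 0 0 0 0 0" --pt "0 0 0 0 0 0 0" --pt "0 0 0 0 0 0 0" --pt "0 0 0 0 0 0 0"

```text
time: 5.63
position: [0.5046, -0.3224, 0.126]
tool_rot: [-3.128, 0.292, 0.0]
force: [0.2, 0.0, 0.1]
grip_width: 0.0834
grip_force: 0.0
```

```bash
python3 - <<'E'
from station import *
from h import *
s=get_state();M=tool(s);p=s["position"];print(s["grip_width"],p)
f=grab_frame("side");im=f["frame"][:,:,::-1].copy()
A=cv2.resize(im[95:195,220:320],(400,400),interpolation=cv2.INTER_CUBIC)
for X,c in((p+M[:,2]*.004+M[:,1]*.05,(0,0,255)),(p+M[:,2]*.004-M[:,1]*.05,(255,0,0)),(p+M[:,2]*.017,(0,255,0))):
    u=proj(f,[X])[0];print(u);cv2.circle(A,tuple(int(v) for v in ((u-[220,95])*4)),3,c,-1)
g=grab_frame("top");t0=cv2.imread("pics/top0.png")
B=cv2.resize(t0[284:384,412:512],(400,400),interpolation=cv2.INTER_CUBIC)
M0=cv2.Rodrigues(np.array([-3.1005,-.5064,0]))[0];p0=np.array([.2068,-.6162,.2091])
for X,c in((p0+M0[:,1]*.05,(0,0,255)),(p0-M0[:,1]*.05,(255,0,0)),(p0,(0,255,0))):
    u=proj(g,[X])[0];print(u);cv2.circle(B,tuple(int(v) for v in ((u-[412,284])*4)),3,c,-1)
cv2.imwrite("pics/c5.png",np.hstack([A,B]))
E
```

```text
0.08343306956015073 [ 0.50464415 -0.32240962  0.12604091]
[277.17782924 139.79214018]
[263.34262068 159.49234434]
[270.27962519 152.27207438]
[465.7534015  320.22650577]
[426.10131295 333.72726387]
[445.96779776 326.96311561]
```

View pics/c5.png

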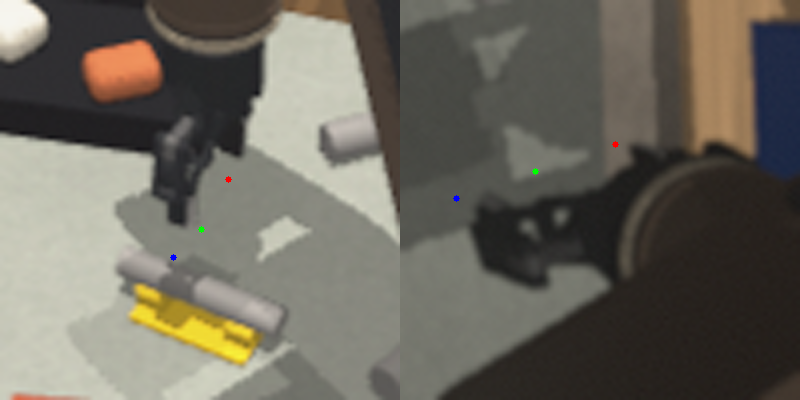

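On the left, both fingertips lie about 8 px (32 px in the crop) above the red and blue predictions. The start view on the right is also shifted outwards from the image centre. Both suggest the fingers sit about 4 cm higher than the stated TCP implies. I'll probe the core's top (z = 52 mm) with the fingers closed to measure it.

>>> move_arm --pt "0 0 0.02 0 0 0 1" --pt "0 0 0.02 0 0 0 1" --pt "0 0 0.02 0 0 0 1" --pt "0 0 0.015 0 0 0 1" --pt "0 0 0.006 0 0 0 1" --pt "0 0 0 0 0 0 1" --pt "0 0 0.003 0 0 0 1" --pt "0 0 0 0 0 0 1"

```text
time: 6.4
position: [0.5051, -0.3227, 0.0426]
tool_rot: [3.128, -0.292, 0.001]
force: [-0.6, 0.7, -0.8]
grip_width: 0.0004
grip_force: 0.0
```

>>> move_arm --pt "0 0 0.003 0 0 0 1" --pt "0 0 0 0 0 0 1"

```text
time: 6.57
position: [0.5049, -0.3226, 0.0395]
tool_rot: [3.128, -0.292, 0.001]
force: [0.3, 0.6, 0.2]
grip_width: 0.0001
grip_force: 0.0
```

>>> move_arm --pt "0 0 0.003 0 0 0 1" --pt "0 0 0 0 0 0 1"

```text
time: 6.73
position: [0.5047, -0.3224, 0.036]
tool_rot: [3.128, -0.292, 0.0]
force: [0.9, 0.5, -0.0]
grip_width: -0.0003
grip_force: 0.0
```

>>> move_arm --pt "0 0 0.002 0 0 0 1" --pt "0 0 0 0 0 0 1"

```text
time: 6.9
position: [0.5046, -0.3223, 0.0339]
tool_rot: [-3.128, 0.292, 0.0]
force: [0.5, -0.2, -1.0]
grip_width: 0.0
grip_force: 0.0
```

>>> move_arm --pt "0 0 0.002 0 0 0 1" --pt "0 0 0 0 0 0 1"

```text
time: 7.07
position: [0.5046, -0.3223, 0.0318]
tool_rot: [-3.128, 0.292, 0.0]
force: [-0.2, -0.1, -0.3]
grip_width: 0.0
grip_force: 0.0
```

>>> move_arm --pt "0 0 0.002 0 0 0 1" --pt "0 0 0 0 0 0 1"

```text
time: 7.23
position: [0.5045, -0.3224, 0.0298]
tool_rot: [-3.128, 0.292, 0.0]
force: [-0.8, -0.2, 0.8]
grip_width: -0.0001
grip_force: 0.0
```

>>> move_arm --pt "0 0 0.002 0 0 0 1" --pt "0 0 0 0 0 0 1"

```text
time: 7.4
position: [0.5047, -0.3225, 0.0292]
tool_rot: [3.128, -0.292, 0.0]
force: [-5.8, 3.3, 23.3]
grip_width: 0.0003
grip_force: 11.2
```

Contact came at a reading of 0.029, where the tip should be at 0.052. So the true heights are 40 mm above the reading, and I'll subtract 40 mm from all target readings. Now I'll regrasp.

>>> move_arm --pt "0 0 -0.015 0 0 0 0" --pt "0 0 -0.015 0 0 0 0" --pt "0 0 0 0 0 0 0" --pt "0 0 0 0 0 0 0" --pt "0 0 0 0 0 0 0" --pt "0 0 0 0 0 0 0" --pt "0 0 0 0 0 0 0" --pt "0 0 0.01 0 0 0 0"

```text
time: 8.07
position: [0.5054, -0.3229, 0.0487]
tool_rot: [3.127, -0.292, 0.002]
force: [0.5, -0.6, 1.1]
grip_width: 0.0854
grip_force: 0.0
```

>>> move_arm --pt "0 0 0.012 0 0 0 0" --pt "0 0 0.012 0 0 0 0" --pt "0 0 0.01 0 0 0 0" --pt "0 0 0.008 0 0 0 0" --pt "0 0 0 0 0 0 0"

```text
time: 8.48
position: [0.5035, -0.3216, 0.0037]
tool_rot: [-3.126, 0.292, 0.004]
force: [-0.3, 0.4, 0.5]
grip_width: 0.0852
grip_force: 0.0
```

>>> move_arm --pt "0 0 0.006 0 0 0 0" --pt "0 0 0.004 0 0 0 0" --pt "0 0 0 0 0 0 0.5" --pt "0 0 0 0 0 0 0.7" --pt "0 0 0 0 0 0 1" --pt "0 0 0 0 0 0 1" --pt "0 0 0 0 0 0 1" --pt "0 0 0 0 0 0 1" --grip_force 40

```text
time: 9.15
position: [0.505, -0.3234, -0.0032]
tool_rot: [3.127, -0.292, 0.002]
force: [-3.5, -6.2, 5.1]
grip_width: 0.0268
grip_force: 38.9
```

Gripped, with a width of 27 mm. Lifting.

>>> move_arm --pt "0 0 -0.01 0 0 0 1" --pt "0 0 -0.02 0 0 0 1" --pt "0 0 -0.03 0 0 0 1" --pt "0 0 -0.03 0 0 0 1" --pt "0 0 -0.03 0 0 0 1" --pt "0 0 0 0 0 0 1" --grip_force 60

```text
time: 9.65
position: [0.5072, -0.3241, 0.1221]
tool_rot: [3.124, -0.291, 0.01]
force: [2.5, -1.9, -2.1]
grip_width: 0.0262
grip_force: 59.3
```

```bash
python3 - <<'E'
from station import *
from h import *
f=grab_frame("side")
print([(np.round(d["centre"],3).tolist(),round(d["conf"],2)) for d in landmark_of("granite_core","side")[:4]])
s=get_state();print(s["grip_width"])
th=.088;R=np.array([[np.cos(th),-np.sin(th)],[np.sin(th),np.cos(th)]]);print("place",np.array([.578,.154])+R@[0,-.028])
rows([*(np.array([.578,.154])+R@[0,-.028]),.1],th+np.pi/2)
E
```

```text
[([0.505, -0.323, 0.162], 0.66), ([0.286, -0.367, 0.02], 0.52), ([0.375, -0.615, 0.016], 0.44)]
0.02646883551501381
place [0.58046082 0.12610835]
t 9.75 pos [ 0.5054 -0.3228  0.1178] yaw -0.186 tool shift [-0.0093 -0.4551  0.0172] turn z -1.845 F [ 0.7 -0.4 -3.1]
```

>>> move_arm --pt "0 -0.02 0 0 0 0 1" --pt "0 -0.035 0 0 0 0 1" --pt "0 -0.038 0 0 0 0 1" --pt "0 -0.038 0 0 0 0 1" --pt "0 -0.038 0 0 0 0 1" --pt "0 -0.038 0 0 0 0 1" --pt "0 -0.038 0 0 0 0 1" --pt "0 -0.038 0 0 0 0 1"

```text
time: 10.42
position: [0.556, -0.0423, 0.1149]
tool_rot: [-3.128, 0.292, 0.004]
force: [0.3, -0.6, -2.0]
grip_width: 0.0265
grip_force: 59.4
```

>>> move_arm --pt "-0.009 -0.038 0 0 0 0 1" --pt "0 -0.038 0 0 0 0 1" --pt "0 -0.038 0 0 0 0 1" --pt "0 -0.038 0 0 0 0 1" --pt "0 -0.02 0 0 0 0 1" --pt "0 0 0 0 0 -0.12 1" --pt "0 0 0 0 0 -0.12 1" --pt "0 0 0 0 0 -0.12 1"

```text
time: 11.08
position: [0.5789, 0.127, 0.1146]
tool_rot: [3.129, 0.284, -0.004]
force: [-0.0, 0.6, -1.7]
grip_width: 0.0263
grip_force: 59.5
```

>>> move_arm --pt "0 0 0 0 0 -0.12 1" --pt "0 0 0 0 0 -0.12 1" --pt "0 0 0 0 0 -0.12 1" --pt "0 0 0 0 0 -0.12 1" --pt "0 0 0 0 0 -0.12 1" --pt "0 0 0 0 0 -0.12 1" --pt "0 0 0 0 0 -0.12 1" --pt "0 0 0 0 0 -0.12 1"

```text
time: 11.75
position: [0.5789, 0.1262, 0.1147]
tool_rot: [-2.644, -1.694, 0.004]
force: [0.1, 0.6, -2.3]
grip_width: 0.0263
grip_force: 59.5
```

>>> move_arm --pt "0 0 0 0 0 -0.12 1" --pt "0 0 0 0 0 -0.12 1" --pt "0 0 0 0 0 -0.12 1" --pt "0 0 0 0 0 -0.12 1" --pt "0 0 0 0 0 -0.04 1" --pt "0 0 0 0 0 0 1" --pt "0 0 0 0 0 0 1"

```text
time: 12.33
position: [0.5793, 0.1263, 0.1151]
tool_rot: [-2.129, -2.309, 0.002]
force: [-0.1, -1.1, -1.9]
grip_width: 0.0266
grip_force: 59.5
```

```bash
python3 - <<'E'
from station import *
from h import *
for c in("side","top"):
  f=grab_frame(c)
  for n in("granite_core","jig","stop_face","groove"):print(c,n,[(np.round(d["centre"],3).tolist(),round(d["conf"],2)) for d in landmark_of(n,c)[:4]])
rows([.5805,.126,.05],.088+np.pi/2);print(get_state()["grip_width"])
E
```

```text
side granite_core [([0.288, -0.369, 0.021], 0.86), ([0.577, 0.126, 0.157], 0.75)]
side jig [([0.576, 0.158, 0.0], 0.76)]
side stop_face [([0.57, 0.236, 0.053], 0.76)]
side groove [([0.582, 0.164, 0.053], 0.75)]
top granite_core [([0.374, -0.61, 0.021], 0.86), ([0.292, -0.372, 0.016], 0.67), ([0.581, 0.129, 0.155], 0.56)]
top jig [([0.58, 0.153, -0.004], 0.76)]
top stop_face []
top groove [([0.582, 0.171, 0.052], 0.65)]
t 12.83 pos [0.5801 0.1264 0.1161] yaw 1.654 tool shift [-0.0004  0.0004  0.0661] turn z -0.005 F [ 0.4  0.  -1.9]
0.02616955196504552
```

>>> move_arm --pt "0 0.001 0.02 0 0 0 1" --pt "0 0 0.025 0 0 0 1" --pt "0 0 0.02 0 0 0 1" --pt "0 0 0.015 0 0 0 1" --pt "0 0 0.01 0 0 0 1" --pt "0 0 0.008 0 0 0 1" --pt "0 0 0 0 0 0 1" --pt "0 0 0 0 0 0 1"

```text
time: 13.5
position: [0.5813, 0.1265, 0.0183]
tool_rot: [2.127, 2.312, 0.0]
force: [-0.3, -0.8, -1.0]
grip_width: 0.0265
grip_force: 59.5
```

>>> move_arm --pt "0 0 0.003 0 0 0 1" --pt "0 0 0.003 0 0 0 1" --pt "0 0 0 0 0 0 1"

```text
time: 13.75
position: [0.5818, 0.1266, 0.0126]
tool_rot: [2.126, 2.311, 0.002]
force: [1.2, 1.0, -0.2]
grip_width: 0.026
grip_force: 59.7
```

>>> move_arm --pt "0 0 0.002 0 0 0 1" --pt "0 0 0 0 0 0 1"

```text
time: 13.92
position: [0.5827, 0.1265, 0.0117]
tool_rot: [2.125, 2.311, 0.004]
force: [0.3, -2.4, 14.9]
grip_width: 0.0269
grip_force: 61.4
```

>>> move_arm --pt "0 0 0.002 0 0 0 1" --pt "0 0 0 0 0 0 1"

```text
time: 14.08
position: [0.5828, 0.1262, 0.0104]
tool_rot: [2.125, 2.31, 0.004]
force: [-4.0, -7.9, 32.5]
grip_width: 0.0262
grip_force: 64.0
```

Seated: contact came at the expected height. Releasing, then lifting away.

>>> move_arm --pt "0 0 -0.002 0 0 0 1" --pt "0 0 0 0 0 0 0.5" --pt "0 0 0 0 0 0 0.4" --pt "0 0 0 0 0 0 0.4" --pt "0 0 0 0 0 0 0.4" --pt "0 0 0 0 0 0 0.4" --pt "0 0 0 0 0 0 0.4"

```text
time: 14.67
position: [0.581, 0.1265, 0.0099]
tool_rot: [-2.127, -2.312, 0.0]
force: [-0.2, -0.4, -0.5]
grip_width: 0.0513
grip_force: 0.0
```

>>> move_arm --pt "0 0 -0.015 0 0 0 0.4" --pt "0 0 -0.03 0 0 0 0.4" --pt "0 0 -0.03 0 0 0 0.4" --pt "-0.03 0 0 0 0 0 1" --pt "-0.035 0 0 0 0 0 1" --pt "-0.035 0 0 0 0 0 1" --pt "0 0 0 0 0 0 1" --pt "0 0 0 0 0 0 1"

```text
time: 15.33
position: [0.5894, 0.0251, 0.0851]
tool_rot: [2.131, 2.309, -0.0]
force: [-0.3, 0.2, 0.0]
grip_width: 0.0
grip_force: 0.0
```

```bash
python3 - <<'E'
from station import *
from h import *
A=[]
for c in("side","top"):
  f=grab_frame(c)
  for n in("granite_core","jig","bridge_end","knob_grip"):print(c,n,[(np.round(d["centre"],3).tolist(),round(d["conf"],2)) for d in landmark_of(n,c)[:4]])
  u,v=proj(f,[[.578,.154,.03]])[0].astype(int);A.append(cv2.resize(f["frame"][v-65:v+65,u-65:u+65][:,:,::-1],(400,400),interpolation=cv2.INTER_CUBIC))
cv2.imwrite("pics/c6.png",np.hstack(A))
rows([.589,.026,.027],.088+np.pi/2);print(get_state()["grip_width"])
E
```

```text
side granite_core [([0.579, 0.128, 0.054], 0.82)]
side jig [([0.574, 0.158, 0.003], 0.86)]
side bridge_end [([0.507, 0.281, 0.09], 0.65)]
side knob_grip [([0.513, 0.241, 0.118], 0.68)]
top granite_core [([0.289, -0.373, 0.02], 0.95), ([0.582, 0.13, 0.051], 0.59), ([0.374, -0.615, 0.022], 0.57)]
top jig [([0.58, 0.157, -0.003], 0.63)]
top bridge_end []
top knob_grip []
t 15.83 pos [0.5893 0.0273 0.0851] yaw 1.655 tool shift [-0.0013 -0.0004  0.0581] turn z -0.004 F [-0.2 -0.   0.8]
0.0002965987274977515
```

View pics/c6.png

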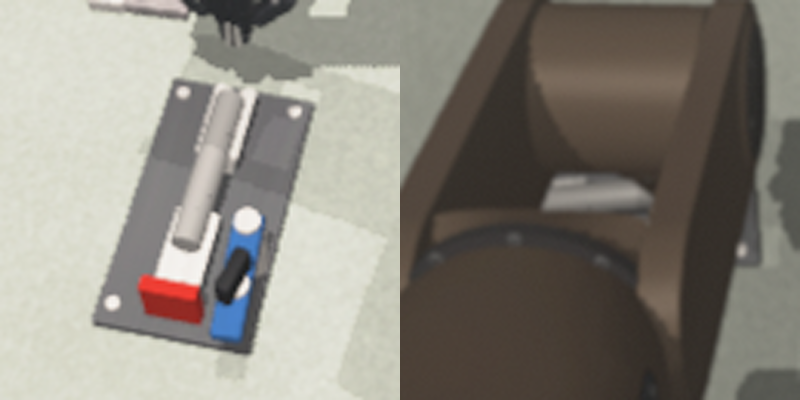

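The side view shows the core lying along the groove from (232,90) to (187,245), clearly short of the red stop. The fingers are behind its rear end. Now I'll lower them and push.

>>> move_arm --pt "0 0 0.02 0 0 0 1" --pt "0 0 0.02 0 0 0 1" --pt "0 0 0.012 0 0 0 1" --pt "0 0 0.006 0 0 0 1" --pt "0.006 0 0 0 0 0 1" --pt "0.006 0 0 0 0 0 1" --pt "0.004 0 0 0 0 0 1" --pt "0.004 0 0 0 0 0 1"

```text
time: 16.5
position: [0.5882, 0.0474, 0.028]
tool_rot: [2.126, 2.312, 0.001]
force: [-0.7, -2.3, -0.3]
grip_width: -0.0001
grip_force: 0.9
```

>>> move_arm --pt "0.004 0 0 0 0 0 1" --pt "0.004 0 0 0 0 0 1" --pt "0.004 0 0 0 0 0 1" --pt "0.004 0 0 0 0 0 1" --pt "0.004 0 0 0 0 0 1"

```text
time: 16.92
position: [0.586, 0.0668, 0.0275]
tool_rot: [2.127, 2.312, -0.0]
force: [-1.0, -5.7, 4.4]
grip_width: -0.0003
grip_force: 2.8
```

>>> move_arm --pt "0.003 0 0 0 0 0 1" --pt "0.003 0 0 0 0 0 1" --pt "0.002 0 0 0 0 0 1" --pt "0 0 0 0 0 0 1"

```text
time: 17.25
position: [0.5853, 0.075, 0.0274]
tool_rot: [2.127, 2.312, 0.0]
force: [-0.7, -0.3, 0.8]
grip_width: -0.0002
grip_force: 0.4
```

>>> move_arm --pt "0.0015 0 0 0 0 0 1" --pt "0.0015 0 0 0 0 0 1"

```text
time: 17.42
position: [0.5851, 0.0775, 0.0273]
tool_rot: [2.127, 2.312, -0.0]
force: [-1.5, -6.6, 3.2]
grip_width: -0.0005
grip_force: 3.1
```

>>> move_arm --pt "0.0015 0 0 0 0 0 1" --pt "0 0 0 0 0 0 1"

```text
time: 17.58
position: [0.5849, 0.0792, 0.0273]
tool_rot: [2.127, 2.312, -0.0]
force: [-0.8, -4.5, 1.8]
grip_width: -0.0002
grip_force: 1.6
```

>>> move_arm --pt "0.0015 0 0 0 0 0 1" --pt "0 0 0 0 0 0 1"

```text
time: 17.75
position: [0.5849, 0.0799, 0.0273]
tool_rot: [2.127, 2.312, -0.001]
force: [-0.2, -12.3, 3.5]
grip_width: -0.0
grip_force: 5.9
```

>>> move_arm --pt "0.0015 0 0 0 0 0 1" --pt "0 0 0 0 0 0 1"

```text
time: 17.92
position: [0.5849, 0.0801, 0.0273]
tool_rot: [2.125, 2.311, -0.002]
force: [-0.1, -28.1, 5.3]
grip_width: -0.0002
grip_force: 13.8
```

```bash
python3 - <<'E'
from station import *
from h import *
for c in("side","top"):
  f=grab_frame(c)
  for n in("granite_core","groove"):print(c,n,[(np.round(d["centre"],3).tolist(),round(d["conf"],2)) for d in landmark_of(n,c)[:4]])
th=.09;R=np.array([[np.cos(th),-np.sin(th)],[np.sin(th),np.cos(th)]]);O=np.array([.578,.155]);piv=np.array([-.055,.035])
print("pivot",O+R@piv)
for a in(1.67,1.35,1.0,.7,.35,0):
    n=.013+(.0145+.006 if a>1.5 else .018 if a>.2 else .011)
    p=piv+.08*np.array([np.cos(a),np.sin(a)])+n*np.array([-np.sin(a),np.cos(a)]);w=O+R@p
    print(a,"jig",p.round(3),"world",w.round(3))
rows([.585,.08,.10],1.655)
E
```

```text
side granite_core [([0.576, 0.165, 0.052], 0.84)]
side groove [([0.582, 0.162, 0.052], 0.86), ([0.539, -0.169, 0.04], 0.32)]
top granite_core [([0.374, -0.611, 0.023], 0.83), ([0.292, -0.37, 0.02], 0.78)]
top groove [([0.538, -0.172, 0.039], 0.47)]
pivot [0.52007685 0.18491503]
1.67 jig [-0.096  0.111] world [0.472 0.257]
1.35 jig [-0.068  0.12 ] world [0.5   0.268]
1.0 jig [-0.038  0.119] world [0.53 0.27]
0.7 jig [-0.014  0.11 ] world [0.554 0.264]
0.35 jig [0.01  0.092] world [0.579 0.247]
0 jig [0.025 0.059] world [0.598 0.216]
t 18.22 pos [0.5849 0.08   0.0273] yaw 1.654 tool shift [-0.0002  0.0001 -0.0727] turn z -0.001 F [  0.3 -26.2   3.8]
```

The core is home: the push stalled with 28 N against the stop. Next I'll back off, rise and go round to the outer side of the bridge.

>>> move_arm --pt "-0.012 0 0 0 0 0 1" --pt "0 0 -0.025 0 0 0 1" --pt "0 0 -0.03 0 0 0 1" --pt "0 0 -0.03 0 0 0 1" --pt "0 0 -0.028 0 0 0 1" --pt "0 -0.036 0 0 0 0 1" --pt "0 -0.036 0 0 0 0 1" --pt "0 -0.036 0 0 0 0 1"

```text
time: 18.88
position: [0.4773, 0.0613, 0.1405]
tool_rot: [2.127, 2.311, 0.002]
force: [0.5, 0.4, -0.4]
grip_width: 0.0003
grip_force: 0.0
```

>>> move_arm --pt "0.035 0 0 0 0 0 1" --pt "0.035 0 0 0 0 0 1" --pt "0.035 0 0 0 0 0 1" --pt "0.035 0 0 0 0 0 1" --pt "0.035 0 0 0 0 0 1" --pt "0.02 0 0 0 0 0 1" --pt "0 0 0 0 0 0 1"

```text
time: 19.47
position: [0.4619, 0.2594, 0.1403]
tool_rot: [-2.124, -2.314, -0.003]
force: [-1.0, -0.2, 0.1]
grip_width: 0.0
grip_force: 0.0
```

```bash
python3 - <<'E'
from station import *
from h import *
for c in("side","top"):
  f=grab_frame(c)
  for n in("granite_core","bridge_end","knob_grip"):print(c,n,[(np.round(d["centre"],3).tolist(),round(d["conf"],2)) for d in landmark_of(n,c)[:4]])
rows([.462,.257,.056],1.655)
E
```

```text
side granite_core [([0.575, 0.167, 0.054], 0.59)]
side bridge_end [([0.503, 0.283, 0.09], 0.57)]
side knob_grip [([0.511, 0.24, 0.116], 0.69)]
top granite_core [([0.577, 0.166, 0.052], 0.8), ([0.291, -0.37, 0.015], 0.76), ([0.372, -0.614, 0.022], 0.59), ([0.51, 0.238, 0.116], 0.28)]
top bridge_end [([0.507, 0.283, 0.09], 0.59)]
top knob_grip [([0.778, -0.053, -0.003], 0.47), ([0.509, 0.238, 0.113], 0.4)]
t 19.87 pos [0.4622 0.2547 0.1402] yaw 1.652 tool shift [0.0023 0.     0.0842] turn z -0.003 F [ 0.4 -1.  -0.7]
```

>>> move_arm --pt "0 0 0.03 0 0 0 1" --pt "0 0 0.03 0 0 0 1" --pt "0 0 0.015 0 0 0 1" --pt "0 0 0.008 0 0 0 1" --pt "0.003 0.013 0 0 0 0 1" --pt "0.003 0.013 0 0 0 0 1" --pt "0.003 0.013 0 0 0 0 1"

```text
time: 20.45
position: [0.5004, 0.2673, 0.0573]
tool_rot: [-2.128, -2.311, 0.001]
force: [-2.4, -0.9, 1.6]
grip_width: -0.0
grip_force: 1.1
```

>>> move_arm --pt "0 0.01 0 0 0 0 1" --pt "0 0.01 0 0 0 0 1" --pt "-0.001 0.01 0 0 0 0 1" --pt "-0.004 0.012 0 0 0 0 1" --pt "-0.004 0.012 0 0 0 0 1"

```text
time: 20.87
position: [0.5555, 0.2629, 0.0572]
tool_rot: [-2.127, -2.312, 0.0]
force: [-2.8, 0.8, 0.7]
grip_width: -0.0001
grip_force: 1.0
```

```bash
python3 - <<'E'
from station import *
from h import *
for c in("side","top"):
  f=grab_frame(c)
  for n in("granite_core","bridge_end","knob_grip"):print(c,n,[(np.round(d["centre"],3).tolist(),round(d["conf"],2)) for d in landmark_of(n,c)[:4]])
rows([.579,.247,.056],1.655)
E
```

```text
side granite_core [([0.575, 0.166, 0.052], 0.45)]
side bridge_end []
side knob_grip []
top granite_core [([0.29, -0.371, 0.017], 0.97), ([0.579, 0.167, 0.051], 0.65), ([0.372, -0.615, 0.021], 0.59), ([0.542, -0.169, 0.0], 0.42)]
top bridge_end [([0.588, 0.254, 0.094], 0.6)]
top knob_grip [([0.559, 0.222, 0.114], 0.44)]
t 21.27 pos [0.5542 0.2633 0.0571] yaw 1.654 tool shift [-0.0183  0.0234  0.0011] turn z -0.001 F [-0.8  0.1 -0.1]
```

The bridge is following, at about 0.75 − 0.09 rad. I'll continue the arc.

>>> move_arm --pt "-0.009 0.012 0 0 0 0 1" --pt "-0.01 0.012 0 0 0 0 1" --pt "-0.011 0.006 0 0 0 0 1" --pt "-0.011 0.006 0 0 0 0 1" --pt "-0.01 0.004 0 0 0 0 1" --pt "0 0 0 0 0 0 1"

```text
time: 21.77
position: [0.5985, 0.2166, 0.057]
tool_rot: [-2.129, -2.305, -0.003]
force: [-5.3, 18.3, 0.4]
grip_width: 0.0001
grip_force: 9.5
```

>>> move_arm --pt "-0.002 0 0 0 0 0 1" --pt "-0.002 0 0 0 0 0 1"

```text
time: 21.93
position: [0.5988, 0.2156, 0.0572]
tool_rot: [-2.128, -2.306, -0.007]
force: [-12.2, 61.7, -5.8]
grip_width: 0.0002
grip_force: 31.1
```

>>> move_arm --pt "-0.002 0 0 0 0 0 1" --pt "0 0 0 0 0 0 1"

```text
time: 22.1
position: [0.5988, 0.2156, 0.0572]
tool_rot: [-2.127, -2.305, -0.01]
force: [-11.0, 63.5, -6.7]
grip_width: 0.0001
grip_force: 31.9
```

Hard stop reached with 63 N. I'll back off, rise, open and rotate over the knob.

>>> move_arm --pt "0.02 0 0 0 0 0 1" --pt "0 0 -0.025 0 0 0 1" --pt "0 0 -0.03 0 0 0 1" --pt "0 0 -0.03 0 0 0 0.4" --pt "0 0 0 0 0 -0.12 0.4" --pt "0 0 0 0 0 -0.12 0.4" --pt "0 0 0 0 0 -0.12 0.4" --pt "0 0 0 0 0 -0.12 0.4"

```text
time: 22.77
position: [0.5981, 0.2287, 0.1425]
tool_rot: [1.509, 2.755, 0.001]
force: [-0.5, -0.1, -0.5]
grip_width: 0.0516
grip_force: 0.0
```

>>> move_arm --pt "0 0 0 0 0 -0.12 0.4" --pt "0 0 0 0 0 -0.12 0.4" --pt "0 0 0 0 0 -0.12 0.4" --pt "0 0 0 0 0 -0.12 0.4" --pt "0 0 0 0 0 -0.12 0.4" --pt "0 0 0 0 0 -0.12 0.4" --pt "0 0 0 0 0 -0.12 0.4" --pt "0 0 0 0 0 0 0.4"

```text
time: 23.43
position: [0.598, 0.2287, 0.1422]
tool_rot: [0.254, 3.131, -0.0]
force: [0.3, 0.2, -0.2]
grip_width: 0.0513
grip_force: 0.0
```

```bash
python3 - <<'E'
from station import *
from h import *
A=[]
for c in("side","top"):
  f=grab_frame(c)
  for n in("granite_core","bridge_end","knob_grip"):print(c,n,[(np.round(d["centre"],3).tolist(),round(d["conf"],2)) for d in landmark_of(n,c)[:4]])
  u,v=proj(f,[[.577,.19,.1]])[0].astype(int);A.append(cv2.resize(f["frame"][v-60:v+60,u-60:u+60][:,:,::-1],(400,400),interpolation=cv2.INTER_CUBIC))
cv2.imwrite("pics/c7.png",np.hstack(A))
rows([.575,.190,.073],2.98);print(get_state()["grip_width"])
E
```

```text
side granite_core [([0.575, 0.168, 0.054], 0.9), ([0.287, -0.367, 0.019], 0.51)]
side bridge_end [([0.622, 0.196, 0.09], 0.74)]
side knob_grip [([0.578, 0.191, 0.114], 0.55)]
top granite_core [([0.375, -0.611, 0.019], 0.98), ([0.577, 0.165, 0.052], 0.93), ([0.291, -0.372, 0.016], 0.76), ([0.51, -0.324, -0.003], 0.62)]
top bridge_end []
top knob_grip [([0.574, 0.19, 0.114], 0.44)]
t 23.83 pos [0.5976 0.2296 0.1421] yaw 2.972 tool shift [ 0.0156 -0.0428  0.0691] turn z -0.008 F [-0.9  0.2  1. ]
0.051122359947428184
```

View pics/c7.png

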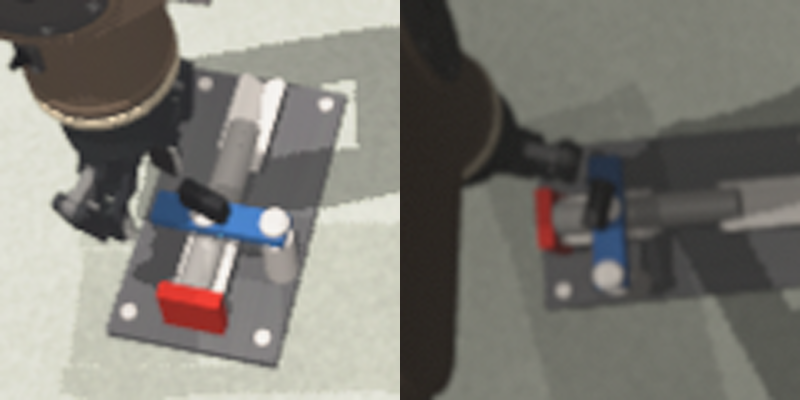

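The bridge lies square across the core, and the knob is tilted about 0.3 rad clockwise. I'll go down onto the knob and grip it.

>>> move_arm --pt "0.008 -0.021 0 0 0 0.04 0.4" --pt "0.006 -0.022 0 0 0 0 0.4" --pt "0 0 0.02 0 0 0 0.4" --pt "0 0 0.02 0 0 0 0.4" --pt "0 0 0.015 0 0 0 0.4" --pt "0 0 0.008 0 0 0 0.4" --pt "0 0 0.005 0 0 0 0.4" --pt "0 0 0 0 0 0 0.4"

```text
time: 24.5
position: [0.5754, 0.19, 0.0734]
tool_rot: [-0.326, -3.124, 0.001]
force: [-0.2, -0.8, 0.8]
grip_width: 0.0514
grip_force: 0.0
```

```bash
python3 - <<'E'
from h import *
rows([.5755,.190,.073],2.93)
E
```

```text
t 24.5 pos [0.5754 0.19   0.0734] yaw 2.934 tool shift [-0.0001  0.      0.0004] turn z 0.004 F [-0.2 -0.8  0.8]
```

>>> move_arm --pt "0 0 0 0 0 0 0.7" --pt "0 0 0 0 0 0 0.8" --pt "0 0 0 0 0 0 1" --pt "0 0 0 0 0 0 1" --pt "0 0 0 0 0 0 1" --pt "0 0 0 0 0 0 1" --grip_force 40

```text
time: 25.0
position: [0.5764, 0.1903, 0.075]
tool_rot: [0.326, 3.123, 0.001]
force: [-0.9, -0.1, 6.8]
grip_width: 0.0133
grip_force: 41.8
```

Knob gripped. Turning clockwise.

>>> move_arm --pt "0 0 0 0 0 0.1 1" --pt "0 0 0 0 0 0.1 1" --pt "0 0 0 0 0 0.1 1" --pt "0 0 0 0 0 0.1 1" --pt "0 0 0 0 0 0.1 1" --pt "0 0 0 0 0 0.1 1" --pt "0 0 0 0 0 0.1 1" --pt "0 0 0 0 0 0.1 1" --grip_force 60

```text
time: 25.67
position: [0.576, 0.1899, 0.075]
tool_rot: [1.523, 2.747, 0.001]
force: [-2.6, -3.6, 9.8]
grip_width: 0.0126
grip_force: 63.8
```

>>> move_arm --pt "0 0 0 0 0 0.1 1" --pt "0 0 0 0 0 0.1 1" --pt "0 0 0 0 0 0.08 1" --pt "0 0 0 0 0 0 1"

```text
time: 26.0
position: [0.5758, 0.1898, 0.075]
tool_rot: [1.893, 2.507, 0.0]
force: [-3.2, -1.6, 10.2]
grip_width: 0.0126
grip_force: 63.8
```

```bash
python3 - <<'E'
from h import *
from station import *
rows([.5755,.190,.073],1.73);s=get_state();print(s["moment"],s["grip_width"],s["grip_force"])
E
```

```text
t 26.0 pos [0.5758 0.1898 0.075 ] yaw 1.848 tool shift [ 0.0003 -0.0003  0.002 ] turn z 0.118 F [-3.2 -1.6 10.2]
[-0.37052463  0.61756456 -0.07773622] 0.012590281657366689 63.809566497802734
```

>>> move_arm --pt "0 0 0 0 0 0.05 1" --pt "0 0 0 0 0 0.03 1" --pt "0 0 0 0 0 0 1"

```text
time: 26.25
position: [0.5758, 0.1899, 0.075]
tool_rot: [1.987, 2.433, 0.0]
force: [-3.5, -3.2, 10.6]
grip_width: 0.0129
grip_force: 63.9
```

```bash
python3 - <<'E'
from h import *
from station import *
rows([.5755,.190,.073],1.73);s=get_state();print(s["moment"])
E
```

```text
t 26.25 pos [0.5758 0.1899 0.075 ] yaw 1.772 tool shift [ 0.0002 -0.0003  0.002 ] turn z 0.042 F [-3.5 -3.2 10.6]
[-0.48558134  0.61968114 -0.03199916]
```

>>> move_arm --pt "0 0 0 0 0 0.04 1" --pt "0 0 0 0 0 0.03 1" --pt "0 0 0 0 0 0 1"

```text
time: 26.5
position: [0.5758, 0.1897, 0.075]
tool_rot: [2.07, 2.363, -0.0]
force: [-4.0, -3.4, 11.8]
grip_width: 0.013
grip_force: 66.7
```

```bash
python3 - <<'E'
from h import *
from station import *
rows([.5755,.190,.073],1.73);s=get_state();print(s["moment"])
E
```

```text
t 26.5 pos [0.5758 0.1897 0.075 ] yaw 1.703 tool shift [ 0.0003 -0.0002  0.002 ] turn z -0.027 F [-4.  -3.4 11.8]
[-0.57459666  0.63230616  0.88446137]
```

Moment jumped to 0.88 N m, so the knob is at its hard stop. Releasing and withdrawing.

>>> move_arm --pt "0 0 0 0 0 0 0.5" --pt "0 0 0 0 0 0 0.4" --pt "0 0 0 0 0 0 0.4" --pt "0 0 0 0 0 0 0.4" --pt "0 0 -0.015 0 0 0 0.4" --pt "0 0 -0.03 0 0 0 0.4" --pt "0 0 -0.03 0 0 0 0.4" --pt "0 0 -0.03 0 0 0 0.4"

```text
time: 27.17
position: [0.5753, 0.1899, 0.18]
tool_rot: [-2.069, -2.364, 0.001]
force: [0.9, 0.5, 0.1]
grip_width: 0.0514
grip_force: 0.0
```

>>> move_arm --pt "0 0 -0.02 0 0 0 0.4" --pt "0.035 0 0 0 0 0 0.4" --pt "0.035 0 0 0 0 0 0.4" --pt "0.035 0 0 0 0 0 0.4" --pt "0 0 0 0 0 0 0.4" --pt "0 0 0 0 0 0 0.4"

```text
time: 27.67
position: [0.5613, 0.2958, 0.1989]
tool_rot: [-2.066, -2.367, 0.0]
force: [0.0, -0.4, 0.1]
grip_width: 0.0512
grip_force: 0.0
```

```bash
python3 - <<'E'
from station import *
from h import *
A=[]
for c in("side","top"):
  f=grab_frame(c)
  for n in("granite_core","bridge_end","knob_grip","sandstone_core","grit_jar","brush"):print(c,n,[(np.round(d["centre"],3).tolist(),round(d["conf"],2)) for d in landmark_of(n,c)[:3]])
  u,v=proj(f,[[.577,.19,.1]])[0].astype(int);A.append(cv2.resize(f["frame"][v-60:v+60,u-60:u+60][:,:,::-1],(400,400),interpolation=cv2.INTER_CUBIC))
cv2.imwrite("pics/c8.png",np.hstack(A))
E
```

```text
side granite_core [([0.575, 0.164, 0.052], 0.76), ([0.285, -0.369, 0.018], 0.65)]
side bridge_end []
side knob_grip [([0.574, 0.19, 0.113], 0.6)]
side sandstone_core [([0.578, 0.157, -0.001], 0.18)]
side grit_jar []
side brush []
top granite_core [([0.291, -0.372, 0.015], 0.92), ([0.372, -0.614, 0.024], 0.88)]
top bridge_end [([0.619, 0.196, 0.09], 0.98)]
top knob_grip [([0.573, 0.189, 0.113], 0.48)]
top sandstone_core [([0.539, -0.172, 0.04], 0.86)]
top grit_jar [([0.708, -0.236, 0.008], 0.59), ([0.621, 0.195, 0.091], 0.48)]
top brush [([0.779, -0.05, -0.0], 0.65)]
```

View pics/c8.png

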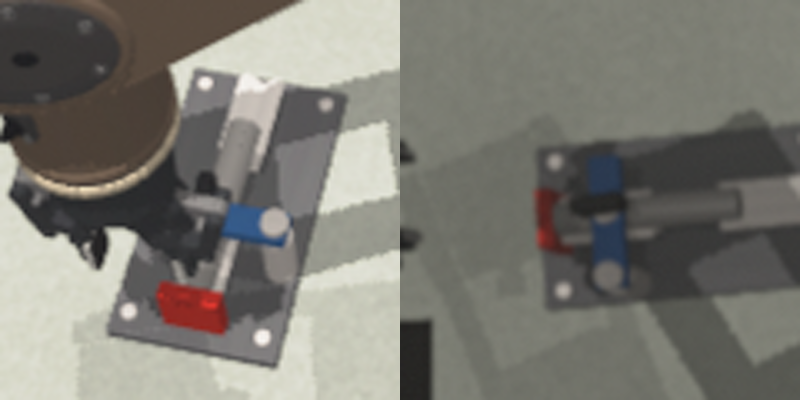

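The top view shows the core against the red stop, the bridge across it at (607,215), and the knob along the groove at (598,205), so it is tight. The bystanders haven't moved. Handing in.

```bash
python3 -c "
from station import *
print(sign_off())"
```

```text
the job is handed in; nothing more can be done
None
```

The job is handed in: the granite core was laid in the groove, released and pushed home against the stop, the bridge is closed across it, the knob is turned to its hard stop, and the red-brown core, brush and jar were not disturbed; `sign_off()` gave no verdict.

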